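# Free the pawl of a ratchet prop and fold its arm down

### The arm

A 6-joint arm with a two-finger parallel gripper is mounted at the origin on a cart in front of the work surface, level with it; the furniture and walls round the work are solid. World frame = base frame: x ahead of the robot, y to its left, z up, the work surface at z = 0. Lengths are in m, angles in rad, forces in N, time in s.
With the tool pointing down it reaches from about 0.35 to 0.85 m from the base axis. Payload 8.1 kg.
Tool frame: the origin (TCP) lies at the very end of the fingers, on their centre line; the grasp point (between the pads) lies 19 mm behind it; z points along the fingers, y is the line along which they close (so a half turn about z gives the same grasp; the last joint's range is limited). The gripper opens to 93 mm and grips with 3 to 60 N. Pads are 15 mm wide; open, the fingers measure 128 mm over their backs; the gripper's body (75 mm by 188 mm) begins 65 mm behind the grasp point.
Start: joints at [1.026, 0.13, 1.488, -0, 1.523, -0.085], TCP at [0.266, 0.538, 0.195] pointing down, gripper open.
Joint ranges: [-2.96, 2.96], [-0.89, 2.26], [0.02, 2.5], [-1.34, 4.48], [0, 2.73], [-2.66, 2.66]. Speed limits (rad/s): [2.39, 2.39, 2.79, 3.14, 3.14, 3.14].

### API

Orientations are given as a rotation vector (axis times angle).
In Python, from plant import robot gives the robot as it stands. The module is installed in compiled form; this text tells all that it offers.
- The arm moves only by the tool play_rows, never from a script. Its argument "increments" is text: rows parted by semicolons, each of 5 numbers parted by spaces: the shift along the tool's x, y, z in mm, then the turn about the tool's z in degrees, then the closure, from -1 (fully open) to 1 (shut). In form: dx dy dz yaw claw; .... A call has 1 to 20 rows; each row is the pose to reach, as a shift and turn from the pose commanded when the call began, along the tool's axes at that moment; what a row does not reach only later rows make up. A row lasts 1/10 s, in which the tool goes at most 50 mm and 8.59 degrees, less where a joint would pass 70% of its speed; a pose out of reach is approached as far as the arm can. A call with a gripper value outside its range is refused whole. The fingers move at their own pace and stop on an object; "force" is the grip in N (left out, the last holds). Time passes only in rows, so rows that repeat a pose let the fingers close. It gives the time, the measured TCP pose, the force, the opening and the grip force at its end, in the units of the state.
- robot.read_state(): the state, without advancing time (a new reading comes with each control period).
- robot.read_camera(name): name is "scene" or "top"; returns the picture (384x512x3 uint8, blue, green, red); there is no depth.
- robot.calibration(name): a dict with "vertical_fov" (degrees; the focal length in pixels is half the picture's height over the tangent of half this angle, whatever the lens; pixels are square), "cx", "cy" (the principal point, pixels), "D" ([k1, k2, p1, p2, k3] as OpenCV has them; the pictures are not rectified), "rvec" (rotation vector, rad) and "tvec" (3), from world to camera coordinates, as OpenCV has them. Camera axes: x right, y down, z forward; pixel columns grow to the right and rows downward; lengths in m; the calibration is good to about 2 mm. A picture is of the moment at which its call begins. calibration takes no time and is no camera call.
- robot.close_job(): hands the job in; it is judged then, once.
Trained networks look in the newest picture that a camera, given by its name, has taken for a name from the list of things; names that differ only in an ending like _2 or _b are one class to them, and where a whole thing is asked for, a point or a joint stands for the part that bears it (a point fixed in the world has none). Each returns a list of dicts, best first, with "conf" (0 to 1); they miss things now and then, are a little off and sometimes report something else, mostly with a low value. They report only what shows in the picture. A call takes as long as a camera call.
- robot.recognise(camera, query): "centre" ([x, y, z] in m, in world coordinates, good to about 4 mm: the middle of the surface that is visible of it).
- robot.regions_of(camera, query): "pixels" (384x512 bool, what is visible of it).
- robot.landmark_of(camera, query): "centre" ([x, y, z] in m, in world coordinates, good to about 4 mm: a listed point, or the origin of a listed thing).
The state is a dict: "t": time; "q": joint angles; "dq": joint speeds; "joint_torque": joint torques, N m; "tool_pos": TCP position; "orientation": TCP orientation; "force": force on the tool from outside, world axes, zero at the start; "wrist_torque": the same for the moment, N m; "opening": finger opening in m; "gripper_force": force on a finger pad.
Only numpy, scipy, OpenCV 4.12 (cv2) and the standard library are available. Lean on these libraries where they do the work, as an engineer would, in place of code of your own. Each camera call takes 0.05 s, during which the arm holds its last target. There are 200 camera calls.

### The job

The arm of the small bench prop is held up by its ratchet. Press the yellow pawl tab down with a fingertip until the pawl tips over and stays clear of the teeth, then push the red arm down by its rubber pad until it lies flat on its stop. Push only: do not lift the arm higher, leave the pawl clear, and leave the things lying round the prop where they are.

Things in the scene. Friction and masses are not known exactly. Their poses are not given: they have to be found in the camera images.
- prop_base: Bench prop, fixed to the table: dark steel foot 315 x 100 x 12 mm (x = -160 to +155 mm), two blue cheek plates, 82 mm high. Origin on the table under the arm's hinge, which is 60 mm up. x points along the arm to its free end, y runs along both hinges, z up. The pawl's pin: x = -76 mm, 69 mm above the table. A rubber stop stands under the arm at x = 112 mm.
- prop_arm (a joint): Angle of the red arm above level, rad: 0 = level on its stop, grows upward (start 0.5 to 0.85, end of travel 1.1). Stiff hinge, 0.45 N m: the arm stays where it is left and takes 4 to 6 N at the pad to push down. Its ratchet wheel has teeth every 0.175 rad: while the pawl is on them the arm goes down to the next tooth at most, then is blocked.
- prop_pad (a point): Middle of the upper face of the black rubber pad (38 x 28 mm) near the free end of the red arm (26 mm wide, 12 mm thick, end 130 mm from the hinge). The point is 112 mm along the arm from the hinge and 11 mm above the arm's middle line; z axis = normal of the pad, x axis = to the free end. With the arm level it is 71 mm above the table.
- pawl (a joint): Angle of the brass pawl, rad: 0 = hook fully in the teeth (up to 0.1 when it rests on a tooth), grows as the yellow tab goes down and the hook rises; 0.65 = at its stop, hook well clear. It is top-heavy with a dark steel roller: let go below about 0.3 it falls back onto the teeth, above about 0.4 it falls over to the stop and stays. It takes less than 2 N.
- pawl_tab (a point): Middle of the upper face of the yellow tab (34 x 26 mm) on the pawl's tail, 60 mm from the pin. Hook in the teeth: 110 mm above the table at x = -121 mm of the base, sloping 0.32 rad down to the arm. At the stop: 75 mm above the table at x = -136 mm, sloping the other way; the hook then stands 140 mm above the table at x = -75 mm: keep the gripper's body off it. Press straight down.
- slotted_mass_0: Loose wood-coloured slotted disc mass, 30 mm wide, 19 mm high; origin under its middle. Not to be moved.
- tape_1: Loose small roll of black tape, 55 mm wide, 19 mm high; origin under its middle. Not to be moved.
- bar_magnet_c: Loose red and green bar magnet, 22 x 80 x 8 mm; origin under its middle. Not to be moved.
- safety_plug_1: Loose yellow two-pin plug, 34 x 34 x 12 mm; origin under its middle. Not to be moved.
- tripod_stand: Tripod stand, fixed furniture to the right of the prop: an upright rod 12 mm thick and 550 mm high, 49 mm in +y of this origin (origin on the table), with a clamp at 355 to 430 mm height reaching 47 mm towards the robot, and a level bar at 413 mm height running 200 mm to the right of it. Pass it on the robot's side with the arm drawn in, or above.

How it is judged:
On the way, in this order (a step that is already met when the one before it is completed fails the run):
1. the pawl is pressed clear of the teeth while the arm is still up (value of joint pawl above 0.5 rad and value of joint prop_arm above 0.25 rad), for 0.2 s.
2. the arm is pushed down onto its stop (value of joint prop_arm below 0.04 rad), for 0.2 s.
At the end, for the whole second after the job is handed in: The arm lies on its stop (joint prop_arm below 0.04 rad) and the pawl has been left clear (joint pawl above 0.5 rad) (value of joint prop_arm below 0.04 rad and value of joint pawl above 0.5 rad); the robot touches nothing.
It fails at once if the arm is lifted instead of pushed down (value of joint prop_arm above 0.95 rad).
It fails at once if one of the things round the prop is moved by more than 15 mm (distance of any of slotted_mass_0, tape_1, bar_magnet_c, safety_plug_1 from where it was at the start of the episode above 0.015 m).
It also fails if it takes over 48 s, if anything falls off the work surface, if the arm or the gripper's body presses on something with over 40 N, if the wrist force passes 120 N, or if a joint passes its speed limit or range.

## Working session

There is one attempt and no reset: what is moved stays moved. The work goes in short steps, Python scripts to look and compute and a tool call to move; the robot and the scene stay as the last step left them, time stands still between calls to the robot, and variables do not carry over. Pictures are saved under pics/ and viewed, at most 12 in all, crops included, and the job is handed in when it is done.

Besides the shell and the picture viewer there is one more tool, called after "Call:" as name(argument=value, ...), one argument or row to a line, values as JSON. play_rows: Moves the arm, as the interface text tells. Its arguments: {"type":"object","properties":{"increments":{"type":"string"},"force":{"type":"number"}},"required":["increments"]}

```bash
mkdir -p pics; python3 - <<'E'
from plant import robot
import cv2,numpy as np
ims=[]
for c in("scene","top"):
    im=robot.read_camera(c); cv2.imwrite(f"pics/{c}0.png",im)
    k=robot.calibration(c); R=cv2.Rodrigues(np.array(k["rvec"]))[0]; print(c,"cam at",-R.T@np.array(k["tvec"]),k["vertical_fov"])
    for n in("prop_base","prop_pad","pawl_tab"):
        for d in robot.landmark_of(c,n)[:2]: print(c,n,np.round(d["centre"],3),round(d["conf"],2))
for n in("slotted_mass_0","tape_1","bar_magnet_c","safety_plug_1","tripod_stand"):
    for d in robot.landmark_of("top",n)[:1]: print(n,np.round(d["centre"],3),round(d["conf"],2))
s=robot.read_state();print(s["t"],s["tool_pos"],s["orientation"],s["opening"],s["force"])
E
```

```text
scene cam at [-0.02270744 -0.42308506  0.74086323] 42.06660566259134
scene prop_base [ 0.506  0.296 -0.   ] 0.68
scene prop_pad [0.473 0.378 0.128] 0.82
scene pawl_tab [0.543 0.182 0.111] 0.71
top cam at [0.37481857 0.15214208 1.15473311] 49.518237327205064
top prop_base [0.503 0.296 0.004] 0.91
top prop_base [0.435 0.209 0.001] 0.39
top prop_pad [0.474 0.38  0.13 ] 0.87
top pawl_tab [0.548 0.185 0.105] 0.8
slotted_mass_0 [0.389 0.361 0.002] 0.56
tape_1 [0.64  0.255 0.001] 0.78
bar_magnet_c [0.586 0.376 0.002] 0.61
safety_plug_1 [ 0.434  0.21  -0.001] 0.55
0.65 [0.26627019 0.53769957 0.19464554] [7.15970500e-01 3.05889138e+00 1.24519009e-05] 0.09293109388125162 [-0.94704837 -0.24675577  0.54389185]
```

View pics/top0.png

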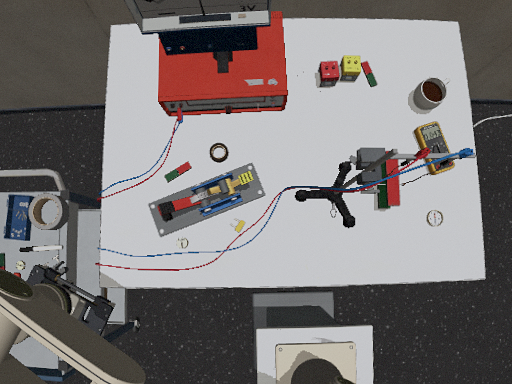

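View pics/scene0.png

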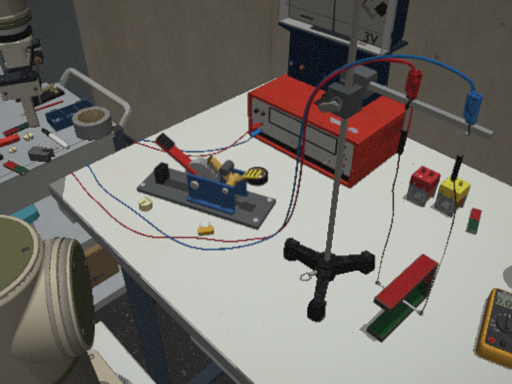

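The top view shows the prop lying from the pad at about (185,208) to the yellow tab at about (242,180), with the cheeks in blue. Scene shows the red arm up with its tip at (165,140) and the tab at (257,175). Next I check how far the tab sits from the cheeks.

```bash
python3 - <<'E'
import cv2,numpy as np
a=cv2.imread("pics/top0.png")[150:250,140:275];b=cv2.imread("pics/scene0.png")[120:235,125:285]
a=cv2.resize(a,(540,400),interpolation=3);b=cv2.resize(b,(240*540//240,388),interpolation=3)
cv2.imwrite("pics/crop.png",np.vstack([a,b])[:,:][:788]); m=np.vstack([a,b]); cv2.imwrite("pics/crop.png",cv2.resize(m,(411,600)))
E
```

```text
(no output)
```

View pics/crop.png

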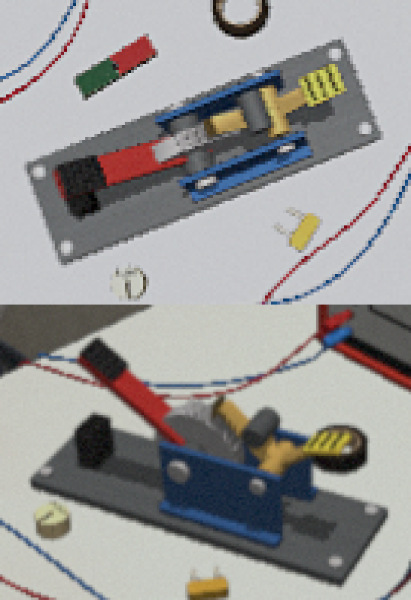

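The tab lies clear beyond the cheeks, at the top right of the upper crop and the right of the lower one. I'll move above it with the fingers closed.

Call:
play_rows(
  increments="-40 -20 -10 5 1;-80 -40 -10 10 1;-120 -58 -10 14 1;-160 -77 -10 18 1;-200 -96 -10 22 1;-240 -116 -10 26 1;-280 -135 -10 30 1;-320 -154 -10 34 1;-360 -174 -10 38 1;-395 -190 -10 41 1;-415 -200 -10 43.4 1;-415 -200 -10 43.4 1;-415 -200 -10 43.4 1;-415 -200 -10 43.4 1;-415 -200 -10 43.4 1",
  force=20,
)

```text
t: 2.15
tool_pos: [0.5488, 0.1754, 0.2047]
orientation: [-1.793, -2.579, -0.0]
force: [-0.2, 0.0, 0.2]
opening: 0.0006
gripper_force: 0.0
```

```bash
python3 - <<'E'
from plant import robot
import cv2,numpy as np
s=robot.read_state();print(s["t"],s["tool_pos"],s["orientation"],s["opening"],s["force"],s["q"])
print(cv2.Rodrigues(np.array(s["orientation"]))[0].round(3))
im=robot.read_camera("scene");cv2.imwrite("pics/s1.png",cv2.resize(im[60:260,100:330],(690,600)))
for n in("prop_pad","pawl_tab"):
  for d in robot.landmark_of("scene",n)[:1]: print(n,np.round(d["centre"],3),d["conf"])
E
```

```text
2.15 [0.54876265 0.17544723 0.20473222] [-1.79338667e+00 -2.57922700e+00 -2.29292689e-04] 0.0006376885958935042 [-0.22334205  0.0414503   0.1789894 ] [ 2.20309453e-01  6.19228587e-02  1.54274097e+00  2.11011485e-04
  1.53692431e+00 -1.35338545e-01]
[[-0.348  0.937 -0.   ]
 [ 0.937  0.348  0.   ]
 [ 0.     0.    -1.   ]]
prop_pad [0.475 0.377 0.125] 0.88
pawl_tab [0.544 0.182 0.109] 0.83
```

View pics/s1.png

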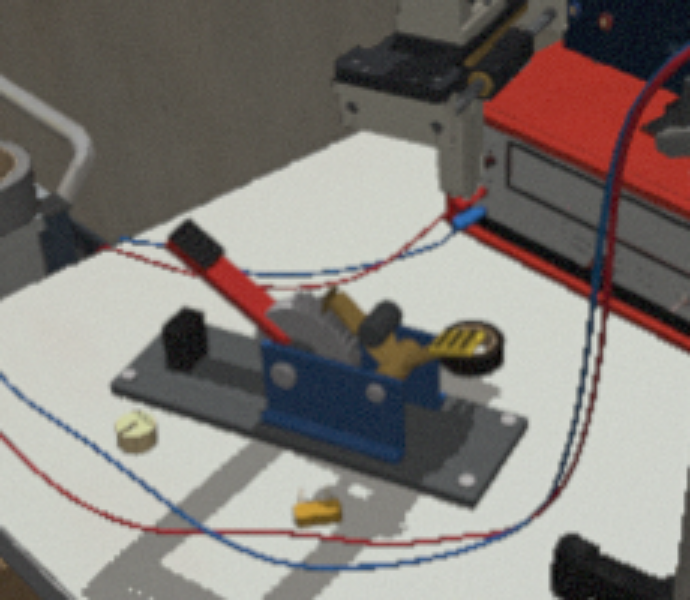

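The closed fingertip at crop (462,205) is above the tab at (460,342), and tool x is aligned with the prop. Next I press down.

Call:
play_rows(
  increments="0 0 30 0 1;0 0 60 0 1;0 0 80 0 1;0 0 88 0 1;0 0 94 0 1;0 0 100 0 1;0 0 105 0 1;0 0 110 0 1;0 0 114 0 1;0 0 118 0 1;0 0 121 0 1;0 0 123 0 1;0 0 123 0 1;0 0 123 0 1;0 0 123 0 1",
)

```text
t: 3.8
tool_pos: [0.5495, 0.1744, 0.0818]
orientation: [1.796, 2.577, 0.0]
force: [-1.0, 0.2, 0.5]
opening: 0.0009
gripper_force: 0.1
```

```bash
python3 - <<'E'
from plant import robot
import cv2,numpy as np
s=robot.read_state();print(s["t"],s["tool_pos"],s["force"])
im=robot.read_camera("scene");cv2.imwrite("pics/s2.png",cv2.resize(im[60:260,100:330],(690,600)))
E
```

```text
3.8 [0.54949956 0.17438722 0.08182795] [-1.02324879  0.18785104  0.54394983]
```

View pics/s2.png

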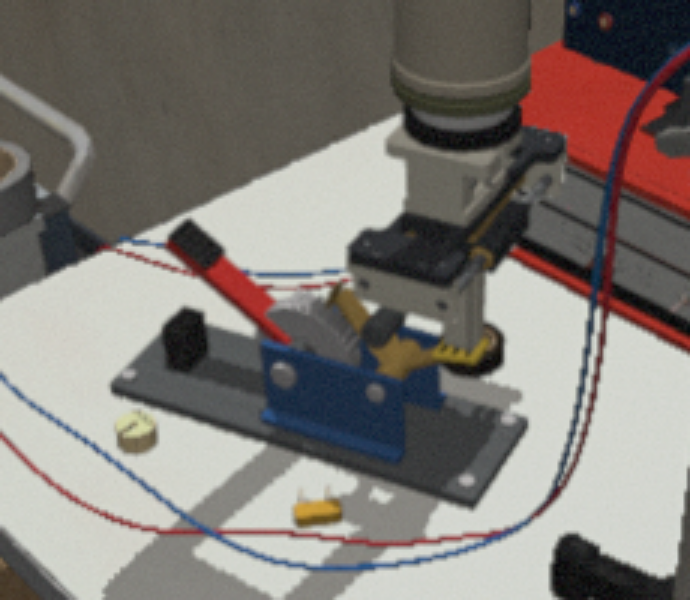

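The finger meets the tab near crop (465,345), but the hook near (340,295) hardly moved. I'll measure the tab.

```bash
python3 - <<'E'
from plant import robot
import cv2,numpy as np
im=robot.read_camera("scene");t=robot.read_camera("top")
cv2.imwrite("pics/s3.png",np.hstack([cv2.resize(im[145:205,200:280],(400,300),interpolation=2),cv2.resize(t[140:215,180:280],(400,300),interpolation=2)]))
for c in("scene","top"):
  for n in("prop_pad","pawl_tab","prop_base"):
    for d in robot.landmark_of(c,n)[:1]: print(c,n,np.round(d["centre"],3),d["conf"])
E
```

```text
scene prop_pad [0.476 0.378 0.126] 0.98
scene pawl_tab [0.544 0.176 0.103] 0.77
top prop_pad [0.472 0.378 0.13 ] 0.72
top pawl_tab [0.549 0.179 0.1  ] 0.58
top prop_base [0.503 0.293 0.002] 0.6
```

View pics/s3.png

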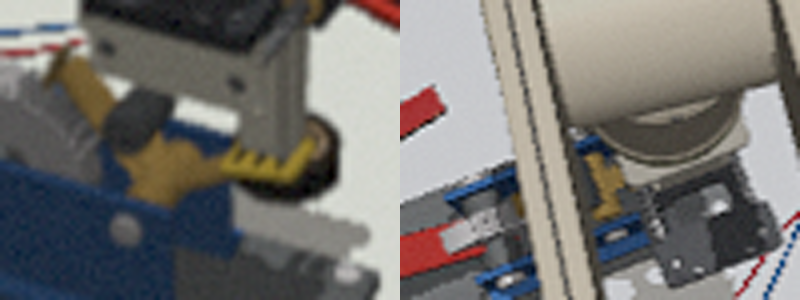

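```bash
cat > h.py <<'E'
from plant import robot
import cv2,numpy as np
def proj(c,P):
    k=robot.calibration(c);f=192/np.tan(np.radians(k["vertical_fov"]/2))
    K=np.array([[f,0,k["cx"]],[0,f,k["cy"]],[0,0,1.]])
    return cv2.projectPoints(np.array(P,float).reshape(-1,3),np.array(k["rvec"],float),np.array(k["tvec"],float),K,np.array(k["D"],float))[0].reshape(-1,2)
B=np.array([.504,.2955,0]);X=np.array([-.347,.938,0]);Y=np.array([-.938,-.347,0]);Z=np.array([0,0,1.])
def W(x,y,z): return B+x*X+y*Y+z*Z
def tab(a):
    c=np.array([-.076-.061*np.cos(.739-a),.069+.061*np.sin(.739-a)]);s=.32-a
    return [W(c[0]-u*np.cos(s)*1,v,c[1]+u*np.sin(s)) for u,v in((-.017,-.013),(.017,-.013),(.017,.013),(-.017,.013))]
E
python3 - <<'E'
from h import *
s=robot.read_state();T=s["tool_pos"];print(s["t"],T,s["force"])
fing=[T+a*X+b*Y for a,b in((-.0075,-.0175),(.0075,-.0175),(.0075,.0175),(-.0075,.0175))]
im=cv2.imread("pics/s2.png");S=lambda p:((p-[100,60])*3).astype(np.int32)
im0=cv2.imread("pics/s1.png")
cv2.polylines(im0,[S(proj("scene",tab(0.05)))],True,(0,255,0),1)
cv2.polylines(im,[S(proj("scene",fing))],True,(255,0,255),1)
cv2.polylines(im,[S(proj("scene",tab(0.5)))],True,(0,255,0),1)
o=np.hstack([cv2.resize(i[230:430,330:530],(400,400)) for i in(im0,im)]);cv2.imwrite("pics/s4.png",o)
E
```

```text
4.25 [0.54944317 0.17433174 0.08169768] [ 0.14381416 -0.39228164 -0.2064885 ]
```

View pics/s4.png

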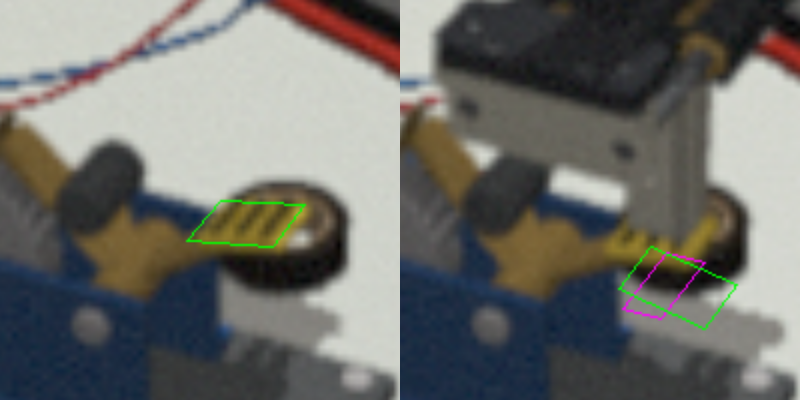

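```bash
python3 - <<'E'
from h import *
print((proj("scene",[[.5488,.1754,.2047],[.5495,.1744,.0818],W(-.129,0,.1),W(-.129,0.0175,.0818),W(-.129,-0.0175,.0818)])-[100,60])*3)
s=robot.read_state();print(s["t"],s["tool_pos"],s["orientation"],s["q"],s["joint_torque"],s["wrist_torque"],s["force"])
E
```

```text
[[459.17599673 225.87033544]
 [461.92022087 372.72663256]
 [460.93574987 352.73885379]
 [450.17890101 387.24910941]
 [471.71605071 359.31455212]]
4.25 [0.54944317 0.17433174 0.08169768] [1.79614432e+00 2.57736317e+00 1.40046122e-04] [ 2.18314782e-01  1.48053249e-01  1.67929507e+00 -1.85948648e-05
  1.31410662e+00 -1.35202518e-01] [-2.50866346e-02 -5.40214384e+01 -4.63196075e+01  5.68994391e-02
  6.19725301e-02  8.97817245e-04] [-0.04103628 -0.00154865 -0.05070006] [ 0.14381416 -0.39228164 -0.2064885 ]
```

The tab is only partly down: the visible fingertip stands about 15 mm higher than the TCP reading. I'll press on in small steps.

Call:
play_rows(
  increments="0 0 4 0 1;0 0 8 0 1;0 0 12 0 1;0 0 12 0 1",
)

```text
t: 4.65
tool_pos: [0.5486, 0.1741, 0.0684]
orientation: [-1.796, -2.576, 0.002]
force: [0.3, -0.1, -0.4]
opening: 0.0005
gripper_force: 0.0
```

```bash
python3 - <<'E'
from h import *
s=robot.read_state();print(s["t"],s["tool_pos"],s["force"])
im=robot.read_camera("scene")
for d in robot.landmark_of("scene","pawl_tab")[:1]: print(np.round(d["centre"],3),d["conf"])
im2=robot.read_camera("scene")
cv2.imwrite("pics/s5.png",np.hstack([cv2.resize(cv2.imread("pics/s2.png")[180:480,270:570],(400,400)),cv2.resize(im[120:220,190:290],(400,400),interpolation=2)]))
E
```

```text
4.65 [0.54856658 0.17414535 0.06844738] [ 0.30454135 -0.13800815 -0.42830928]
[0.552 0.168 0.091] 0.71
```

View pics/s5.png

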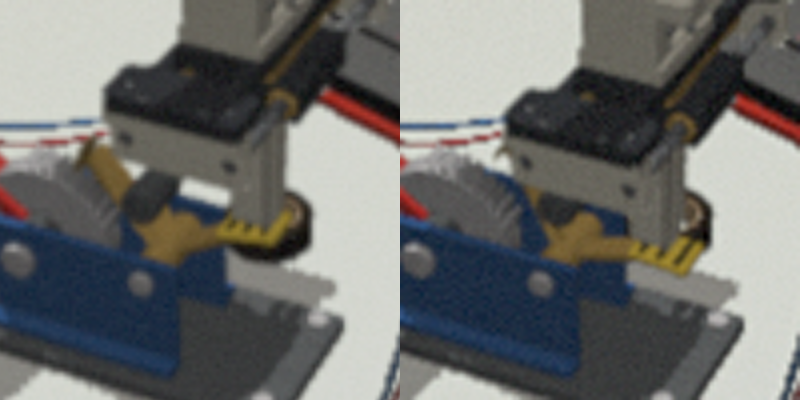

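The tab followed the finger down to about 91 mm, at panel (670,255), and the hook is rising. I'll press about 10 mm more, then lift.

Call:
play_rows(
  increments="0 0 4 0 1;0 0 8 0 1;0 0 11 0 1;0 0 11 0 1;0 0 11 0 1;0 0 11 0 1",
)

```text
t: 5.4
tool_pos: [0.5495, 0.1743, 0.0588]
orientation: [1.796, 2.577, 0.0]
force: [0.9, 0.5, 0.3]
opening: 0.0004
gripper_force: 0.0
```

```bash
python3 - <<'E'
from h import *
s=robot.read_state();print(s["t"],s["tool_pos"],s["force"])
im=robot.read_camera("scene")
for d in robot.landmark_of("scene","pawl_tab")[:1]: print(np.round(d["centre"],3),d["conf"])
E
```

```text
5.4 [0.54947656 0.17432971 0.05876357] [0.90695594 0.45666259 0.26483235]
[0.549 0.164 0.075] 0.83
```

The tab is at 75 mm, which is its stop. I'll lift off and go over the pad.

Call:
play_rows(
  increments="0 0 -30 0 1;0 0 -70 0 1;0 0 -110 0 1;0 0 -150 0 1;30 0 -150 0 1;70 0 -150 0 1;110 0 -150 0 1;150 0 -150 0 1;190 0 -150 0 1;221 0 -150 0 1;221 0 -150 0 1;221 0 -150 0 1",
)

```text
t: 6.7
tool_pos: [0.4726, 0.3821, 0.2086]
orientation: [1.794, 2.579, -0.0]
force: [1.2, 0.5, -0.0]
opening: 0.0002
gripper_force: 0.0
```

```bash
python3 - <<'E'
from h import *
s=robot.read_state();print(s["t"],s["tool_pos"],s["orientation"],s["force"])
im=robot.read_camera("scene");cv2.imwrite("pics/s6.png",cv2.resize(im[60:260,100:330],(690,600)))
for n in("pawl_tab","prop_pad"):
  for d in robot.landmark_of("scene",n)[:1]: print(n,np.round(d["centre"],3),d["conf"])
E
```

```text
6.7 [0.47256115 0.38206282 0.20858649] [ 1.79381031e+00  2.57875790e+00 -4.11309957e-04] [ 1.1887063   0.50042451 -0.0197246 ]
pawl_tab [0.546 0.168 0.074] 0.76
prop_pad [0.474 0.381 0.128] 0.87
```

View pics/s6.png

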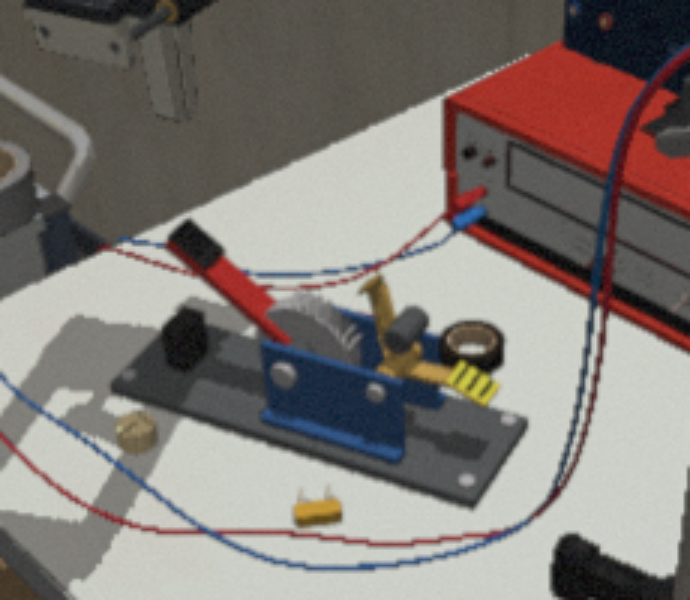

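The pawl stands tipped, with the tab at (472,380) and the hook up at (375,285). The finger at (172,115) is above the pad at (195,243). Next I push the arm down.

Call:
play_rows(
  increments="0 0 35 0 1;0 0 65 0 1;0 0 80 0 1;1 0 88 0 1;3 0 96 0 1;5 0 104 0 1;8 0 112 0 1;10 0 120 0 1;12 0 128 0 1;14 0 135 0 1;15 0 141 0 1;16 0 146 0 1;16 0 149 0 1;16 0 149 0 1",
)

```text
t: 8.25
tool_pos: [0.4675, 0.3966, 0.0595]
orientation: [1.796, 2.577, 0.0]
force: [0.9, 1.4, 3.4]
opening: 0.0004
gripper_force: 1.0
```

```bash
python3 - <<'E'
from h import *
s=robot.read_state();print(s["t"],s["tool_pos"],s["force"])
im=robot.read_camera("scene")
for n in("pawl_tab","prop_pad"):
  for d in robot.landmark_of("scene",n)[:1]: print(n,np.round(d["centre"],3),d["conf"])
E
```

```text
8.25 [0.46751226 0.39662414 0.05951052] [0.9126829  1.37999481 3.36344139]
pawl_tab [0.547 0.168 0.077] 0.74
prop_pad [0.467 0.4   0.074] 0.76
```

The arm is nearly level. I'll press slowly until the force climbs at the stop.

Call:
play_rows(
  increments="0 0 2 0 1;0 0 4 0 1;0 0 5 0 1;0 0 5 0 1",
)

```text
t: 8.8
tool_pos: [0.4672, 0.3967, 0.0544]
orientation: [-1.796, -2.577, 0.0]
force: [-0.4, 0.8, 2.5]
opening: 0.0002
gripper_force: 1.1
```

Call:
play_rows(
  increments="0 0 2 0 1;0 0 3 0 1;0 0 3 0 1;0 0 3 0 1",
)

```text
t: 9.2
tool_pos: [0.4673, 0.3964, 0.0514]
orientation: [1.796, 2.577, -0.001]
force: [-0.5, 2.2, 1.7]
opening: 0.0007
gripper_force: 1.0
```

Call:
play_rows(
  increments="0 0 1 0 1;0 0 2 0 1;0 0 3 0 1;0 0 3 0 1;0 0 3 0 1",
)

```text
t: 9.7
tool_pos: [0.4673, 0.3965, 0.0484]
orientation: [1.796, 2.577, -0.001]
force: [-0.1, 2.7, 1.0]
opening: 0.0005
gripper_force: 1.0
```

```bash
python3 - <<'E'
from h import *
s=robot.read_state();print(s["t"],s["tool_pos"],s["force"])
im=robot.read_camera("scene");cv2.imwrite("pics/s7.png",cv2.resize(im[110:230,110:270],(800,600)))
for n in("pawl_tab","prop_pad"):
  for d in robot.landmark_of("scene",n)[:1]: print(n,np.round(d["centre"],3),d["conf"])
E
```

```text
9.7 [0.46728694 0.3964914  0.0484394 ] [-0.09832025  2.73334526  0.99464934]
pawl_tab [0.549 0.166 0.078] 0.89
prop_pad [0.466 0.402 0.065] 0.67
```

View pics/s7.png

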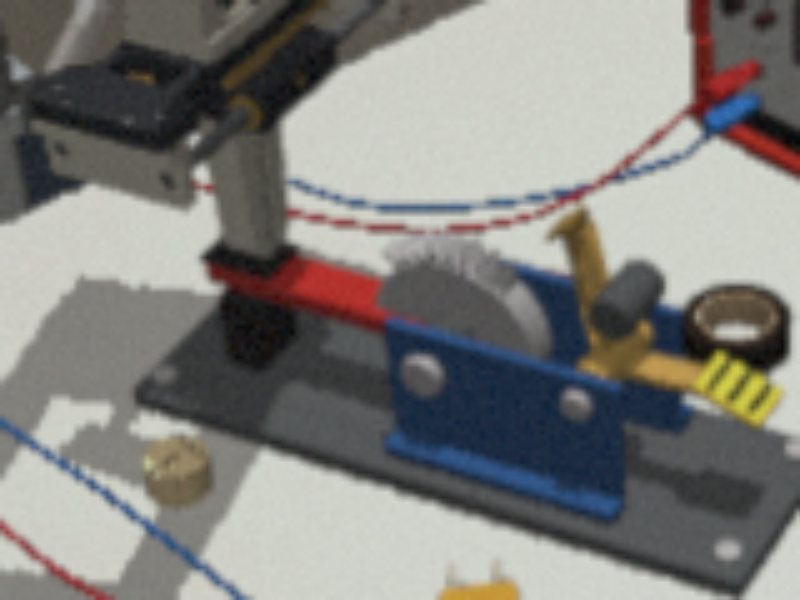

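The arm at (290,280) looks about level, with the stop at (260,330) under it, and the hook is clear at (570,225). The force hasn't climbed yet, so I'll press slightly more to be sure.

Call:
play_rows(
  increments="0 0 2 0 1;0 0 4 0 1;0 0 4 0 1;0 0 4 0 1",
)

```text
t: 10.25
tool_pos: [0.4676, 0.3967, 0.047]
orientation: [1.796, 2.577, 0.001]
force: [-8.8, -4.7, 21.4]
opening: 0.0007
gripper_force: 10.1
```

```bash
python3 - <<'E'
from h import *
s=robot.read_state();print(s["t"],s["tool_pos"],s["force"])
im=robot.read_camera("scene");cv2.imwrite("pics/s8.png",im)
for c in("scene","scene","top"):
  if c=="top":robot.read_camera("top")
  for n in("pawl_tab","prop_pad"):
    for d in robot.landmark_of(c,n)[:1]: print(n,np.round(d["centre"],3),d["conf"])
# red arm top-edge shift between s7 crop and now
b=cv2.resize(im[110:230,110:270],(800,600));a=cv2.imread("pics/s7.png")
def red(i): 
    h=cv2.cvtColor(i,cv2.COLOR_BGR2HSV);m=((h[...,0]<6)|(h[...,0]>174))&(h[...,1]>170)&(h[...,2]>70);return [(np.mean(np.nonzero(m[220:340,x])[0])+220).round(1) for x in range(300,380,15)]
print(red(a),red(b))
E
```

```text
10.25 [0.4675641  0.39672773 0.04703274] [-8.84404226 -4.70649366 21.3969528 ]
pawl_tab [0.548 0.168 0.077] 0.79
prop_pad [0.467 0.4   0.067] 0.75
pawl_tab [0.548 0.168 0.077] 0.79
prop_pad [0.467 0.4   0.067] 0.75
pawl_tab [0.552 0.169 0.071] 0.93
prop_pad [0.464 0.402 0.066] 0.67
[np.float64(283.0), np.float64(286.5), np.float64(291.0), np.float64(295.5), np.float64(298.0), np.float64(310.0)] [np.float64(284.5), np.float64(286.5), np.float64(291.0), np.float64(296.0), np.float64(301.0), np.float64(314.0)]
```

The force has risen to 21 N, so the arm is on its stop. I'll lift straight up and away.

Call:
play_rows(
  increments="0 0 0 0 1;0 0 0 0 1;0 0 -10 0 1;0 0 -40 0 1;0 0 -80 0 1;0 0 -120 0 1;0 0 -150 0 1;0 0 -150 0 1;0 0 -150 0 1",
)

```text
t: 11.55
tool_pos: [0.4679, 0.3966, 0.1951]
orientation: [1.796, 2.576, 0.002]
force: [-0.6, 0.0, -1.3]
opening: 0.0003
gripper_force: 0.0
```

```bash
python3 - <<'E'
from h import *
s=robot.read_state();print(s["t"],s["tool_pos"],s["force"])
im=robot.read_camera("scene")
robot.read_camera("top")
for c in("scene","top"):
  for n in("pawl_tab","prop_pad"):
    for d in robot.landmark_of(c,n)[:1]: print(n,np.round(d["centre"],3),d["conf"])
cv2.imwrite("pics/s9.png",cv2.resize(im[110:230,110:270],(800,600)))
E
```

```text
11.55 [0.46786808 0.39660246 0.1951086 ] [-0.56262453  0.00366024 -1.29775637]
pawl_tab [0.55  0.167 0.079] 0.71
prop_pad [0.466 0.403 0.066] 0.71
pawl_tab [0.549 0.168 0.073] 0.96
prop_pad [0.467 0.402 0.069] 0.6
```

View pics/s9.png

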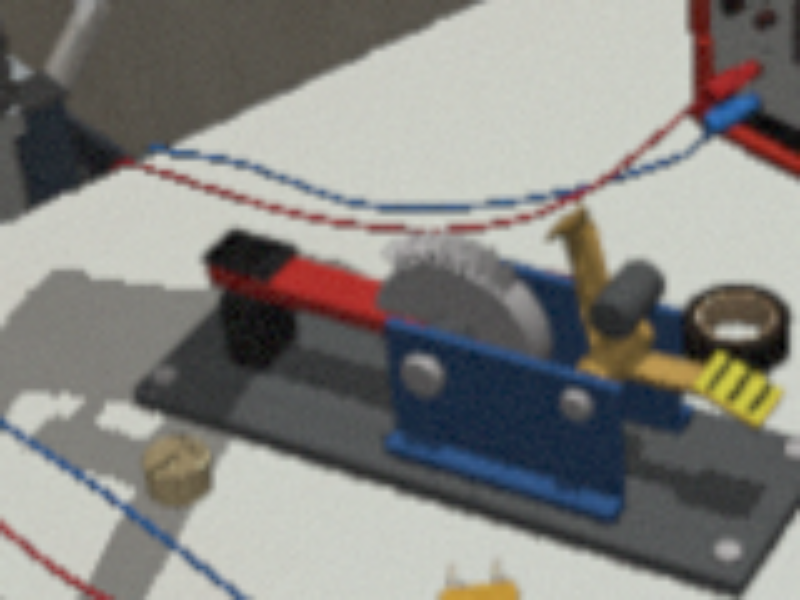

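The red arm lies flat on the stop with its pad at (250,255), the pawl is tipped clear with its hook at (570,225), and the gripper is away. I'll hand in the job.

```bash
python3 -c "
from plant import robot
print(robot.close_job())"
```

```text
the job is handed in; nothing more can be done
None
```

I tipped the pawl clear of the teeth, pushed the red arm down flat onto its stop, and backed the gripper off. The job was handed in at about 12 s of the 48 s allowed; no verdict came back.

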